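# Find the empty bay of the module case

### The arm

A 6-joint arm with a two-finger parallel gripper is mounted at the origin on the work surface. World frame = base frame: x ahead of the robot, y to its left, z up, the work surface at z = 0. Lengths are in m, angles in rad, forces in N, time in s.
With the tool pointing down it reaches from about 0.35 to 0.975 m from the base axis. Payload 4.9 kg.
Tool frame: the origin (TCP) lies where the fingers leave the gripper's body, on its centre line; the fingertips stand 73 mm ahead of it and the grasp point (between the pads) lies 54 mm ahead of it (tcp_to_grasp is the distance from the TCP to the grasp point, in m); z points along the fingers, y is the direction in which the jaws open and shut (so a half turn about z gives the same grasp; the last joint's range is limited). The gripper opens to 85 mm and grips with 20 to 120 N. Pads are 22 mm wide; open, the fingers measure 114 mm over their backs; the gripper's body (76 mm by 85 mm) begins 54 mm behind the grasp point. The pads swing forward as they close: fully open they stand 13 mm farther back than shut.
Start: joints at [-1.464, 0.053, 1.613, -0, 1.476, -0.119], TCP at [0.14, -0.609, 0.304] pointing down, gripper open.
Joint ranges: [-3.01, 3.01], [-1.01, 2.22], [0.06, 2.58], [-1.02, 4.17], [0.09, 2.62], [-3.14, 3.14]. Speed limits (rad/s): [2.57, 2.57, 3.14, 3.14, 3.14, 3.14].

### API

Orientations are given as a 3x3 rotation matrix whose columns are the frame's x, y, z axes.
In Python, from rig import * gives the robot as it stands.
- The arm moves only by the tool move_arm, never from a script. Its argument "series" is a list of rows, each a list of 4 numbers: the shift along the tool's x, y, z in mm, then the turn about the tool's z in rad. A call has 1 to 5 rows; each row is the pose to reach, as a shift and turn from the pose commanded when the call began, along the tool's axes at that moment; what a row does not reach only later rows make up. A row lasts 1/10 s, in which the tool goes at most 50 mm and 8.59 degrees, less where a joint would pass 70% of its speed; a pose out of reach is approached as far as the arm can. A call with a gripper value outside its range is refused whole. "claw" is the opening, from -1 (shut) to 1 (fully open), so that 0 is half open, set as the call begins (left out, the last holds). The fingers move at their own pace and stop on an object; "squeeze" is the grip in N (left out, the last holds). Time passes only in rows, so rows that repeat a pose let the fingers close. It gives the time, the measured TCP pose, the force and the opening at its end, in the units of the state.
- state(): the state, without advancing time (a new reading comes with each control period).
- get_image(name): name is "scene" or "top"; returns a dict with "img" (400x640x3 uint8, red, green, blue), "depth" (400x640 float32, m along the optical axis (not along the pixel's ray), 0 where there is no reading), "fx", "fy", "cx", "cy" (pixels), "k1" (the pictures are not rectified: a ray, as slopes to the right and down, at radius r is drawn at 1 + k1 r^2 times it, then the intrinsics apply), "extrinsics" (4x4, takes a point from camera to world coordinates). Camera axes: x right, y up, looking along -z (the intrinsics and any distortion apply to the point x, -y, -z); pixel columns grow to the right and rows downward; lengths in m; the calibration is good to about 2 mm. A picture is of the moment at which its call begins.
- finish_job(): hands the job in, once; it reports no verdict.
The state is a dict: "t": time; "qpos": joint angles; "joint_vel": joint speeds; "tau": joint torques, N m; "ee_pos": TCP position; "tcp_rot": TCP orientation; "wrist_force": force on the tool from outside, world axes, zero at the start; "torque": the same for the moment, N m; "opening": opening from 0.0 (shut) to 1.0 (fully open).
Only numpy, scipy, OpenCV 4.12 (cv2) and the standard library are available. Lean on these libraries where they do the work, as an engineer would, in place of code of your own. Each camera call takes 0.05 s, during which the arm holds its last target. There are 200 camera calls.

### The job

Three of the four bays in the low grey case hold a module, so their aluminium covers sit firm; the fourth bay is empty and its cover rocks when its ribbed pad is pressed. Press the pads with a fingertip to find the cover that rocks, never forcing one that does not give, and push that cover down until it is wide open and stays so. Only press and push: pick nothing up, and leave the loose things on and around the case where they stand.

Things in the scene. Friction and masses are not known exactly. Their poses are not given: they have to be found in the camera images.
- case: Low grey metal case fixed to the bench, 200 (x) x 370 (y) x 100 mm high. Origin: centre of its underside; x points away from the robot. Flush in its top lie four identical aluminium covers over four bays, centres at y = +142, +62, -62, -142 mm, each from x = -75 to +13 mm, 72 mm wide, 4 mm thick. A fixed black knob, 28 mm high, stands on the top's middle strip at x = +35 mm.
- cover1 (a joint): Tilt of the leftmost (case +y) cover, rad: 0 shut, 1.0 fully open (stop). Hinge along y at case x = -15 mm: the 60 mm end nearer the robot goes down into the bay, the 28 mm far end up. Over a module it stops within about 0.02 rad (1 mm at the pad); over the empty bay it turns to the stop against hinge friction (about 3.5 N at the pad) and stays where it is left.
- cover1_pad (a point): Centre of the black ribbed finger pad on the leftmost (case +y) cover's upper face, 35 mm from its hinge towards the robot; 100 mm above the bench when shut, moves with the cover (z out of its face). A shut gripper pushed straight down here 35 to 50 mm tilts a loose cover fully. Bay 76 mm wide, clear down to 10 mm above the bench.
- cover2 (a joint): Tilt of the second from left cover, rad: 0 shut, 1.0 fully open (stop). Hinge along y at case x = -15 mm: the 60 mm end nearer the robot goes down into the bay, the 28 mm far end up. Over a module it stops within about 0.02 rad (1 mm at the pad); over the empty bay it turns to the stop against hinge friction (about 3.5 N at the pad) and stays where it is left.
- cover2_pad (a point): Centre of the black ribbed finger pad on the second from left cover's upper face, 35 mm from its hinge towards the robot; 100 mm above the bench when shut, moves with the cover (z out of its face). A shut gripper pushed straight down here 35 to 50 mm tilts a loose cover fully. Bay 76 mm wide, clear down to 10 mm above the bench.
- cover3 (a joint): Tilt of the third from left cover, rad: 0 shut, 1.0 fully open (stop). Hinge along y at case x = -15 mm: the 60 mm end nearer the robot goes down into the bay, the 28 mm far end up. Over a module it stops within about 0.02 rad (1 mm at the pad); over the empty bay it turns to the stop against hinge friction (about 3.5 N at the pad) and stays where it is left.
- cover3_pad (a point): Centre of the black ribbed finger pad on the third from left cover's upper face, 35 mm from its hinge towards the robot; 100 mm above the bench when shut, moves with the cover (z out of its face). A shut gripper pushed straight down here 35 to 50 mm tilts a loose cover fully. Bay 76 mm wide, clear down to 10 mm above the bench.
- cover4 (a joint): Tilt of the rightmost (case -y) cover, rad: 0 shut, 1.0 fully open (stop). Hinge along y at case x = -15 mm: the 60 mm end nearer the robot goes down into the bay, the 28 mm far end up. Over a module it stops within about 0.02 rad (1 mm at the pad); over the empty bay it turns to the stop against hinge friction (about 3.5 N at the pad) and stays where it is left.
- cover4_pad (a point): Centre of the black ribbed finger pad on the rightmost (case -y) cover's upper face, 35 mm from its hinge towards the robot; 100 mm above the bench when shut, moves with the cover (z out of its face). A shut gripper pushed straight down here 35 to 50 mm tilts a loose cover fully. Bay 76 mm wide, clear down to 10 mm above the bench.
- tuner: Loose wooden box with a black knob on its near side, 45 x 110 x 40 mm, standing on the case behind the covers. Origin: centre of its underside. Bystander.
- cell: Loose round steel battery cell, 34 mm diameter, 61 mm high, upright on the case behind the covers. Origin: centre of its underside. Bystander.
- cup: White cup, 68 mm across, 62 mm high, on the bench beside the case on the left. Origin: centre of its underside. Bystander.
- microphone: Brass-coloured hand microphone, 75 x 58 x 30 mm, lying on the bench just in front of the case. Origin: centre of its underside. Bystander.
- screwdriver: Screwdriver lying on the bench to the right of the case, about 200 mm long. Origin: under its middle. Bystander.
- multimeter: Yellow multimeter, 130 x 75 x 42 mm, lying on the bench far to the right. Origin: centre of its underside. Bystander.
- jar: Clear lidded jar, 56 mm across, 70 mm high, on the bench far to the left. Origin: centre of its underside. Bystander.

How it is judged:
On the way:
1. the loose cover rocks under the press (value of joint any of cover1, cover2, cover3, cover4 above 0.08 rad).
At the end, for the whole second after the job is handed in: The cover over the empty bay (the only one that can open) is tilted open by more than 0.8 rad of its 1.0 rad and at rest (((value of joint cover1 above 0.8 rad and velocity of joint cover1 between -0.05 and 0.05 rad/s) or (value of joint cover2 above 0.8 rad and velocity of joint cover2 between -0.05 and 0.05 rad/s) or (value of joint cover3 above 0.8 rad and velocity of joint cover3 between -0.05 and 0.05 rad/s) or (value of joint cover4 above 0.8 rad and velocity of joint cover4 between -0.05 and 0.05 rad/s))); the robot touches nothing.
It fails at once if a loose thing on or around the case was moved more than 20 mm (distance of any of tuner, cell, cup, microphone, screwdriver, multimeter, jar from where it was at the start of the episode above 0.02 m).
It fails at once if the case or a cover was forced with more than 60 N (contact force between any of the fingers, the arm and case above 60 N).
It also fails if it takes over 45 s, if anything falls off the work surface, if the arm or the gripper's body presses on something with over 40 N, if the wrist force passes 120 N, or if a joint passes its speed limit or range.

## Working session

There is one attempt and no reset: what is moved stays moved. The work goes in short steps, Python scripts to look and compute and a tool call to move; the robot and the scene stay as the last step left them, time stands still between calls to the robot, and variables do not carry over. Pictures are saved under pics/ and viewed, about 8 in all and at most 12, crops included, and the job is handed in when it is done.

Besides the shell and the picture viewer there is one more tool, called after ">>>" by a JSON object that holds its "op" and its "data", one argument or row to a line. move_arm: Moves the arm, as the interface text tells. Its arguments: {"type":"object","properties":{"series":{"type":"array"},"claw":{"type":"number"},"squeeze":{"type":"number"}},"required":["series"]}

```bash
mkdir -p pics; cat > h.py <<'E'
from rig import *
import numpy as np, cv2
def grab(n,fn):
    d=get_image(n); cv2.imwrite('pics/'+fn,d['img'][:,:,::-1]); np.savez('pics/'+fn[:-4],**d); return d
def ray(d,u,v):
    K=np.array([[d['fx'],0,d['cx']],[0,d['fy'],d['cy']],[0,0,1.]]);D=np.array([float(d['k1']),0,0,0])
    p=cv2.undistortPoints(np.array([[[u,v]]],float),K,D)[0,0]
    E=np.array(d['extrinsics']); return E[:3,3],E[:3,:3]@[p[0],-p[1],-1]
def plane(d,u,v,z):
    o,r=ray(d,u,v); return o+r*(z-o[2])/r[2]
def dep(d,u,v):
    o,r=ray(d,u,v); return o+r*d['depth'][int(v),int(u)]
E
python3 - <<'E'
from h import *
for n in('scene','top'):
    d=grab(n,n+'0.png'); print(n,d['fx'],d['k1'],np.round(d['extrinsics'],3).tolist())
s=state();print(s['t'],s['ee_pos'],np.round(s['tcp_rot'],3).tolist(),s['opening'])
E
```

```text
scene 451.50309937971275 0.014818927005828979 [[0.72, -0.379, 0.581, 1.325], [0.693, 0.398, -0.601, -0.81], [-0.003, 0.836, 0.549, 0.822], [0.0, 0.0, 0.0, 1.0]]
top 458.80603209948885 -0.10085603090141636 [[0.023, 0.99, -0.142, 0.332], [-1.0, 0.022, -0.004, 0.011], [-0.001, 0.142, 0.99, 1.699], [0.0, 0.0, 0.0, 1.0]]
0.1 [ 0.13986414 -0.60870483  0.302781  ] [[0.975, 0.224, -0.0], [0.224, -0.975, 0.002], [0.0, -0.002, -1.0]] 0.999854610592822
```

View pics/top0.png

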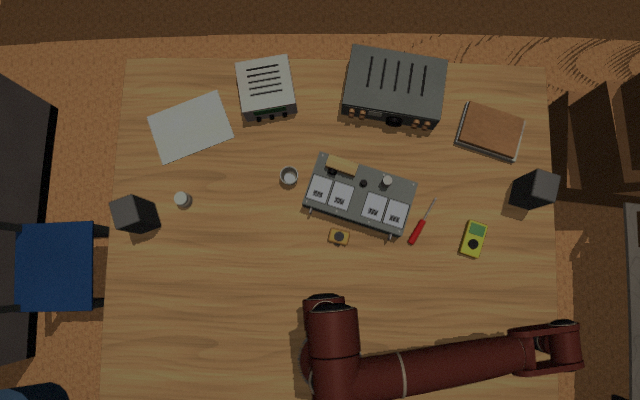

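View pics/scene0.png

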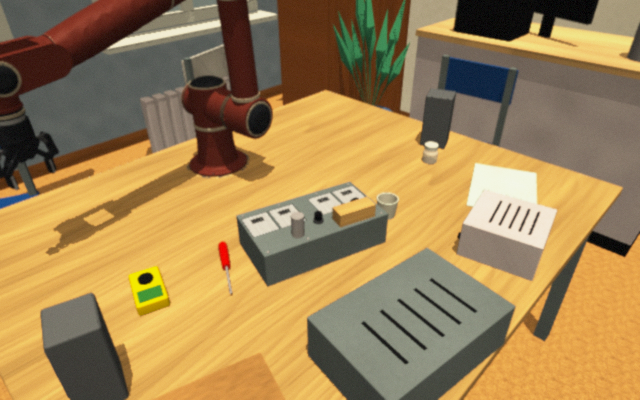

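The top view shows the case at about (360,195), turned slightly clockwise, with four light covers whose dark pads are near (319,194), (339,200), (375,211) and (396,216). The scene view shows the same four covers at about (260,222), (286,214), (323,203) and (347,193), with the tuner and cell behind them. Next I'll measure the covers and pads.

```bash
python3 - <<'E'
from h import *
def ld(n): return dict(np.load('pics/'+n+'0.npz'))
t=ld('top');s=ld('scene')
def covers(d,box,th):
    x0,y0,x1,y1=box; im=d['img'][y0:y1,x0:x1]; m=((im.min(2)>th)&(im.max(2).astype(int)-im.min(2)<30)).astype(np.uint8)
    cs,_=cv2.findContours(m,cv2.RETR_EXTERNAL,cv2.CHAIN_APPROX_NONE); out=[]
    for c in cs:
        if cv2.contourArea(c)<120: continue
        r=cv2.minAreaRect(c); h=cv2.convexHull(c); M=cv2.moments(h)
        out.append((M['m10']/M['m00']+x0,M['m01']/M['m00']+y0,cv2.contourArea(c),r[1]))
    return sorted(out)
T=covers(t,(300,150,420,240),110); S=covers(s,(235,175,375,245),110)[::-1]
for a in T: print('T',np.round(a[:3],1),np.round(a[3],1),np.round(plane(t,a[0],a[1],.1),4),np.round(dep(t,a[0]+3,a[1]-6),4))
for a in S: print('S',np.round(a[:3],1),np.round(plane(s,a[0],a[1],.1),4))
crop=cv2.resize(t['img'][145:250,290:430],None,fx=5.5,fy=5.5,interpolation=cv2.INTER_CUBIC); cv2.imwrite('pics/c1.png',crop[:,:,::-1])
E
```

```text
T [318.9 188.4 422. ] [19.6 23.4] [0.6097 0.0486 0.1   ] [0.6317 0.0385 0.0988]
T [340.5 195.4 431. ] [19.6 23.7] [ 0.5864 -0.0282  0.1   ] [ 0.6077 -0.0383  0.1026]
T [373.9 206.5 437. ] [19.9 23.7] [ 0.5497 -0.1466  0.1   ] [ 0.5713 -0.157   0.0999]
T [395.7 213.4 432.5] [19.9 23.6] [ 0.527  -0.2235  0.1   ] [ 0.549  -0.2346  0.0966]
S [ 307.6  216.4 3931. ] [ 0.5966 -0.1114  0.1   ]
```

View pics/c1.png

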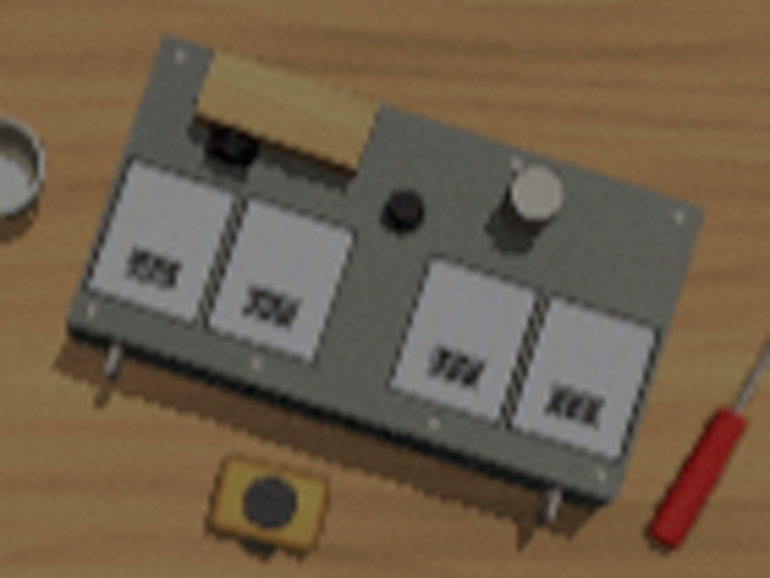

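The covers are 0.284 m apart from first to fourth, as the text says, and the case yaw is about -0.295 rad. Pads: p1 (.592,.054), p2 (.568,-.023), p3 (.532,-.141), p4 (.509,-.218). I'll shut the gripper and move above pad 4.

>>> {"op": "move_arm", "data": {
  "series": [
    [40,-27,0,0],
    [80,-54,0,0],
    [120,-81,0,0],
    [160,-108,0,0],
    [200,-133,0,0]
  ],
  "claw": -1
}}

```text
t: 0.6
ee_pos: [0.3059, -0.4329, 0.3034]
tcp_rot: [[0.975, 0.223, -0.0], [0.223, -0.975, 0.001], [-0.0, -0.001, -1.0]]
wrist_force: [-0.1, -0.1, -0.4]
opening: 0.143
```

>>> {"op": "move_arm", "data": {
  "series": [
    [40,-27,0,0],
    [80,-54,0,0],
    [120,-81,0,0],
    [160,-108,0,0],
    [200,-133,0,0]
  ]
}}

```text
t: 1.1
ee_pos: [0.4711, -0.2584, 0.3035]
tcp_rot: [[0.975, 0.224, -0.0], [0.224, -0.975, 0.0], [-0.0, -0.0, -1.0]]
wrist_force: [0.6, -0.8, 0.2]
opening: -0.001
```

>>> {"op": "move_arm", "data": {
  "series": [
    [24,-16,0,0.13],
    [47,-32,0,0.26],
    [47,-32,0,0.39],
    [47,-32,0,0.52],
    [47,-32,0,0.52]
  ]
}}

```text
t: 1.6
ee_pos: [0.5088, -0.2182, 0.3032]
tcp_rot: [[0.957, -0.289, -0.001], [-0.289, -0.957, 0.001], [-0.001, -0.0, -1.0]]
wrist_force: [0.2, -0.4, 0.1]
opening: -0.0
```

```bash
python3 - <<'E'
from h import *
s=state();print(s['t'],s['ee_pos'],np.round(s['tcp_rot'],3).tolist(),s['opening'],s['wrist_force'])
t=dict(np.load('pics/top0.npz'));s=dict(np.load('pics/scene0.npz'))
# dark pad blobs within covers, both views
def pads(d,box):
    x0,y0,x1,y1=box; g=cv2.resize(d['img'][y0:y1,x0:x1].mean(2),None,fx=4,fy=4,interpolation=cv2.INTER_CUBIC)
    L=(g>105).astype(np.uint8); cl=cv2.morphologyEx(L,cv2.MORPH_CLOSE,np.ones((45,45)))
    n,lab,st,c=cv2.connectedComponentsWithStats(((cl>0)&(g<95)).astype(np.uint8))
    return [(round((c[i][0]-1.5)/4+x0,1),round((c[i][1]-1.5)/4+y0,1),st[i][4]) for i in range(1,n) if st[i][4]>60]
for nm,d,b in(('T',t,(300,150,420,240)),('S',s,(235,175,375,245))):
    for p in pads(d,b): print(nm,p,np.round(plane(d,p[0],p[1],.1),4))
E
```

```text
1.6 [ 0.50884641 -0.21815114  0.30324268] [[0.957, -0.289, -0.001], [-0.289, -0.957, 0.001], [-0.001, -0.0, -1.0]] -0.0004820027440858041 [ 0.24579943 -0.37080369  0.1229955 ]
T (np.float64(325.4), np.float64(154.1), np.int32(486)) [0.7349 0.0286 0.1   ]
T (np.float64(331.1), np.float64(152.4), np.int32(104)) [0.7416 0.0084 0.1   ]
T (np.float64(335.4), np.float64(177.6), np.int32(5971)) [ 0.65   -0.0089  0.1   ]
T (np.float64(312.5), np.float64(173.7), np.int32(109)) [0.6623 0.0728 0.1   ]
T (np.float64(317.4), np.float64(193.4), np.int32(723)) [0.5918 0.0535 0.1   ]
T (np.float64(377.6), np.float64(193.7), np.int32(103)) [ 0.5956 -0.1592  0.1   ]
T (np.float64(307.0), np.float64(207.5), np.int32(2619)) [0.5407 0.0888 0.1   ]
T (np.float64(338.8), np.float64(200.4), np.int32(723)) [ 0.5685 -0.0225  0.1   ]
T (np.float64(384.8), np.float64(209.8), np.int32(960)) [ 0.5388 -0.185   0.1   ]
T (np.float64(339.1), np.float64(208.9), np.int32(245)) [ 0.5384 -0.0241  0.1   ]
T (np.float64(372.5), np.float64(211.4), np.int32(697)) [ 0.5321 -0.1417  0.1   ]
T (np.float64(407.6), np.float64(21
[... 742 characters left out ...]
nt32(1748)) [ 0.6206 -0.0959  0.1   ]
S (np.float64(336.2), np.float64(217.6), np.int32(1257)) [ 0.6574 -0.0615  0.1   ]
S (np.float64(256.8), np.float64(219.7), np.int32(402)) [ 0.5078 -0.2175  0.1   ]
S (np.float64(242.1), np.float64(231.0), np.int32(2122)) [ 0.5191 -0.2763  0.1   ]
S (np.float64(372.8), np.float64(219.6), np.int32(76)) [7.355e-01 2.000e-04 1.000e-01]
S (np.float64(292.1), np.float64(227.4), np.int32(383)) [ 0.6026 -0.1751  0.1   ]
S (np.float64(302.6), np.float64(228.0), np.int32(318)) [ 0.6247 -0.1577  0.1   ]
S (np.float64(253.2), np.float64(242.7), np.int32(157)) [ 0.5784 -0.287   0.1   ]
S (np.float64(309.9), np.float64(242.7), np.int32(652)) [ 0.6824 -0.1878  0.1   ]
```

Both views put all four pads at z = 0.100 and agree within 2 mm. Now I'll descend to about 7 mm above pad 4 and probe slowly.

>>> {"op": "move_arm", "data": {
  "series": [
    [0,0,40,0],
    [0,0,80,0],
    [0,0,110,0],
    [0,0,123,0],
    [0,0,123,0]
  ]
}}

```text
t: 2.1
ee_pos: [0.5076, -0.2181, 0.1785]
tcp_rot: [[0.957, -0.289, -0.004], [-0.289, -0.957, 0.002], [-0.005, -0.001, -1.0]]
wrist_force: [0.9, 1.1, -0.4]
opening: 0.002
```

>>> {"op": "move_arm", "data": {
  "series": [
    [0,0,2,0],
    [0,0,4,0],
    [0,0,6,0],
    [0,0,7,0],
    [0,0,7,0]
  ]
}}

```text
t: 2.6
ee_pos: [0.509, -0.2187, 0.1743]
tcp_rot: [[0.957, -0.29, 0.001], [-0.29, -0.957, -0.0], [0.001, 0.0, -1.0]]
wrist_force: [0.5, -0.0, -0.6]
opening: -0.002
```

>>> {"op": "move_arm", "data": {
  "series": [
    [0,0,0.5,0],
    [0,0,1,0],
    [0,0,1.5,0],
    [0,0,1.5,0]
  ]
}}

```text
t: 3.0
ee_pos: [0.5089, -0.2186, 0.1726]
tcp_rot: [[0.957, -0.29, 0.0], [-0.29, -0.957, -0.0], [0.0, -0.0, -1.0]]
wrist_force: [-0.2, 0.7, 0.9]
opening: 0.004
```

>>> {"op": "move_arm", "data": {
  "series": [
    [0,0,0.5,0],
    [0,0,1,0],
    [0,0,1.5,0],
    [0,0,1.5,0]
  ]
}}

```text
t: 3.4
ee_pos: [0.509, -0.2187, 0.1723]
tcp_rot: [[0.957, -0.29, -0.0], [-0.29, -0.957, 0.0], [-0.0, 0.0, -1.0]]
wrist_force: [-4.2, 2.9, 8.9]
opening: -0.001
```

>>> {"op": "move_arm", "data": {
  "series": [
    [0,0,0.5,0],
    [0,0,1,0],
    [0,0,1,0]
  ]
}}

```text
t: 3.7
ee_pos: [0.509, -0.2187, 0.1723]
tcp_rot: [[0.957, -0.29, -0.001], [-0.29, -0.957, 0.0], [-0.001, 0.0, -1.0]]
wrist_force: [-6.4, 4.6, 13.3]
opening: -0.001
```

Cover 4 doesn't move: 13 N with no travel. I'll move on to pad 3, which is 80 mm along case +y (tool -y).

>>> {"op": "move_arm", "data": {
  "series": [
    [0,0,-25,0],
    [0,-40,-25,0],
    [0,-80,-25,0],
    [0,-80,-6,0],
    [0,-80,-6,0]
  ]
}}

```text
t: 4.2
ee_pos: [0.5308, -0.1405, 0.1733]
tcp_rot: [[0.958, -0.288, -0.004], [-0.288, -0.958, 0.002], [-0.005, -0.0, -1.0]]
wrist_force: [-0.0, 0.1, -1.1]
opening: -0.001
```

>>> {"op": "move_arm", "data": {
  "series": [
    [0,0,1,0],
    [0,0,2,0],
    [0,0,3,0],
    [0,0,4,0],
    [0,0,4,0]
  ]
}}

```text
t: 4.7
ee_pos: [0.5323, -0.1426, 0.1724]
tcp_rot: [[0.957, -0.291, 0.001], [-0.291, -0.957, -0.001], [0.001, 0.0, -1.0]]
wrist_force: [-0.1, -0.8, 1.9]
opening: -0.0
```

>>> {"op": "move_arm", "data": {
  "series": [
    [0,0,0.5,0],
    [0,0,1,0],
    [0,0,1.5,0],
    [0,0,1.5,0]
  ]
}}

```text
t: 5.1
ee_pos: [0.5323, -0.1425, 0.1708]
tcp_rot: [[0.957, -0.29, 0.001], [-0.29, -0.957, -0.001], [0.001, 0.001, -1.0]]
wrist_force: [-1.7, -2.5, 3.9]
opening: -0.003
```

>>> {"op": "move_arm", "data": {
  "series": [
    [0,0,0.7,0],
    [0,0,1.4,0],
    [0,0,2,0],
    [0,0,2,0]
  ]
}}

```text
t: 5.5
ee_pos: [0.5323, -0.1421, 0.1685]
tcp_rot: [[0.957, -0.29, 0.001], [-0.29, -0.957, -0.0], [0.001, -0.0, -1.0]]
wrist_force: [1.1, -2.5, 3.3]
opening: 0.002
```

Cover 3 gives 4 mm at a steady 3.5 N or so, so it's the loose one. I'll push it down.

>>> {"op": "move_arm", "data": {
  "series": [
    [0,0,4,0],
    [0,0,8,0],
    [0,0,12,0],
    [0,0,16,0],
    [0,0,16,0]
  ]
}}

```text
t: 6.0
ee_pos: [0.5317, -0.1413, 0.1515]
tcp_rot: [[0.957, -0.29, -0.001], [-0.29, -0.957, 0.002], [-0.002, -0.002, -1.0]]
wrist_force: [0.3, 0.2, 0.5]
opening: 0.001
```

>>> {"op": "move_arm", "data": {
  "series": [
    [0,0,4,0],
    [0,0,8,0],
    [0,0,12,0],
    [0,0,14,0],
    [0,0,14,0]
  ]
}}

```text
t: 6.5
ee_pos: [0.5314, -0.1418, 0.1373]
tcp_rot: [[0.957, -0.29, -0.002], [-0.29, -0.957, 0.001], [-0.002, -0.0, -1.0]]
wrist_force: [-0.8, 0.9, 1.0]
opening: 0.001
```

>>> {"op": "move_arm", "data": {
  "series": [
    [0,0,1.5,0],
    [0,0,3,0],
    [0,0,4.5,0],
    [0,0,6,0],
    [0,0,6,0]
  ]
}}

```text
t: 7.0
ee_pos: [0.5323, -0.1421, 0.1342]
tcp_rot: [[0.957, -0.29, -0.001], [-0.29, -0.957, 0.0], [-0.001, 0.0, -1.0]]
wrist_force: [-6.2, 2.6, 12.5]
opening: -0.001
```

```bash
python3 - <<'E'
from h import *
d=grab('scene','s1.png'); c=cv2.resize(d['img'][150:290,210:410],None,fx=4,fy=4,interpolation=cv2.INTER_CUBIC); cv2.imwrite('pics/c2.png',c[:,:,::-1])
E
```

```text
(no output)
```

View pics/c2.png

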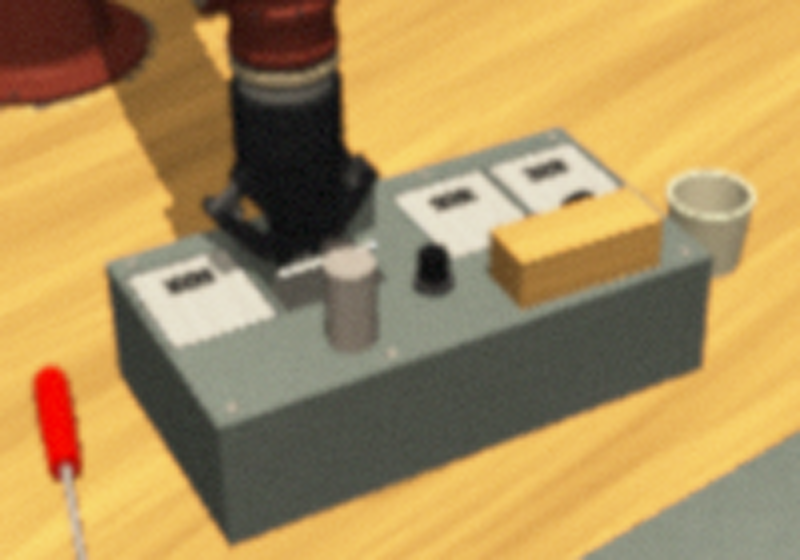

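The crop shows the gripper in bay 3 and the cover's far end (325,260) standing up. The cell (350,300), tuner and knob haven't moved. The force rose to 12 N at 38 mm, which fits the 1.0 rad stop. I'll retract and check.

>>> {"op": "move_arm", "data": {
  "series": [
    [0,0,-5,0],
    [0,0,-15,0],
    [0,0,-35,0],
    [0,0,-65,0],
    [0,0,-100,0]
  ]
}}

```text
t: 7.55
ee_pos: [0.5313, -0.1418, 0.2321]
tcp_rot: [[0.957, -0.29, -0.002], [-0.29, -0.957, 0.001], [-0.003, -0.0, -1.0]]
wrist_force: [0.0, -0.2, 0.4]
opening: 0.001
```

>>> {"op": "move_arm", "data": {
  "series": [
    [-40,0,-40,0],
    [-80,0,-60,0],
    [-120,0,-60,0],
    [-120,0,-60,0],
    [-120,0,-60,0]
  ]
}}

```text
t: 8.05
ee_pos: [0.4168, -0.1071, 0.2928]
tcp_rot: [[0.957, -0.29, 0.002], [-0.29, -0.957, -0.001], [0.002, 0.0, -1.0]]
wrist_force: [1.0, 0.2, 0.1]
opening: 0.0
```

```bash
python3 - <<'E'
from h import *
d=grab('scene','s2.png'); c=cv2.resize(d['img'][150:290,210:410],None,fx=4,fy=4,interpolation=cv2.INTER_CUBIC); cv2.imwrite('pics/c3.png',c[:,:,::-1])
grab('top','t2.png')
# standing far edge of cover 3: bright line; and diff of the rest
g=d['img'].mean(2)[205:222,275:308]
t=dict(np.load('pics/top0.npz'));t2=dict(np.load('pics/t2.npz'))
df=(np.abs(t['img'].astype(int)-t2['img']).mean(2)>30).astype(np.uint8)
n,l,st,c=cv2.connectedComponentsWithStats(df); print([(st[i].tolist()) for i in range(1,n) if st[i][4]>15])
E
```

```text
[[354, 192, 47, 43, 735], [228, 224, 173, 176, 7039], [350, 319, 230, 81, 10446], [310, 357, 15, 3, 24], [336, 362, 15, 38, 103], [312, 375, 3, 12, 22]]
```

View pics/c3.png

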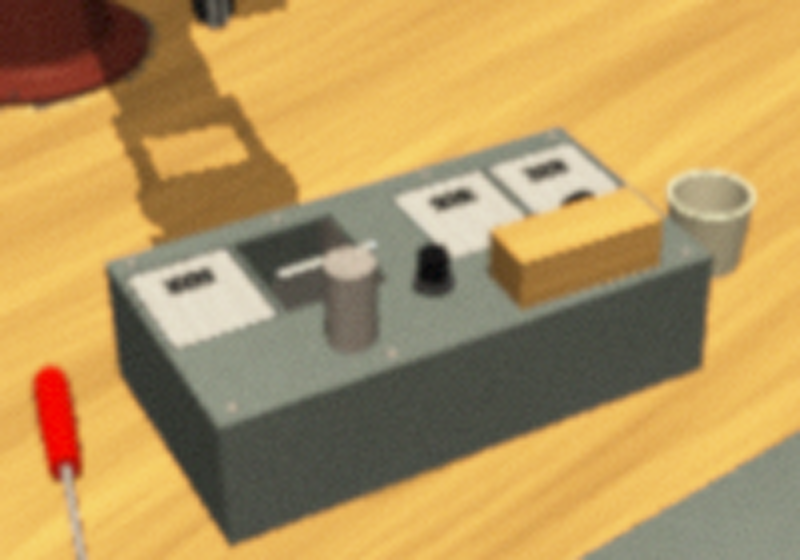

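The scene crop shows bay 3 open, with the cover's far edge from (278,274) to (375,243), where it was under the press. The cell and tuner look unmoved. I'll work out the tilt from that edge.

```bash
python3 - <<'E'
from h import *
d=dict(np.load('pics/s2.npz')); x=np.array([.957,-.29]);hp=np.array([.5321,-.1417])+.035*x
for px in((278,274),(326,259),(375,243)):
    u,v=px[0]/4+210,px[1]/4+150
    for z in(.112,.118,.122,.126):
        q=plane(d,u,v,z); e=(q[:2]-hp)@x; print(px,z,'case dx mm',round(e*1e3,1),'r',round(np.hypot(e,z-.098)*1e3,1),'ang',round(np.arctan2(z-.098,e),2))
E
```

```text
(278, 274) 0.112 case dx mm 4.5 r 14.7 ang 1.26
(278, 274) 0.118 case dx mm 12.2 r 23.4 ang 1.02
(278, 274) 0.122 case dx mm 17.4 r 29.6 ang 0.94
(278, 274) 0.126 case dx mm 22.5 r 35.9 ang 0.89
(326, 259) 0.112 case dx mm 4.8 r 14.8 ang 1.24
(326, 259) 0.118 case dx mm 12.5 r 23.6 ang 1.01
(326, 259) 0.122 case dx mm 17.6 r 29.8 ang 0.94
(326, 259) 0.126 case dx mm 22.8 r 36.1 ang 0.89
(375, 243) 0.112 case dx mm 4.3 r 14.6 ang 1.27
(375, 243) 0.118 case dx mm 12.0 r 23.3 ang 1.03
(375, 243) 0.122 case dx mm 17.1 r 29.5 ang 0.95
(375, 243) 0.126 case dx mm 22.3 r 35.8 ang 0.9
```

At the cover's 28 mm radius the tilt comes to about 0.96 rad, so the cover is at its stop. The arm is clear and still, so I'll hand in.

```bash
python3 -c "
from rig import *
print(finish_job())"
```

```text
the job is handed in; nothing more can be done
None
```

The third cover from the left was the loose one; I pushed it wide open and it stayed open after I withdrew the arm. I handed the job in at about 8 s on the robot's clock.

- **Finding it:** I pressed the rightmost cover first. It held firm, with no travel at 13 N. The third cover then gave way at about 3.5 N. I did not need to press the first and second covers.
- **Opening it:** I pushed cover 3 down 38 mm, until the force rose to about 12.5 N at its stop.
- **Last checks:** One scene image gave a tilt of about 0.96 rad for cover 3, with its edge where it was under the press. The before-and-after top images differed only around bay 3 and in large regions I put down to the arm and its shadow. The cell, tuner, cup and screwdriver stood unmoved in the scene crop. I did not look separately at the microphone, multimeter and jar.
- **Arm at hand-in:** It was clear of everything, with the wrist force near zero. No check failed or disagreed.

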